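# Fit the lever to a spring-return slip valve and hold it open

## Robot

A 7-joint arm with a two-finger parallel gripper is mounted at the origin on the work surface. World frame = base frame: x ahead of the robot, y to its left, z up, the work surface at z = 0. Lengths are in m, angles in rad, forces in N, time in s.
With the tool pointing down it reaches from about 0.425 to 1.025 m from the base axis. Payload 3.6 kg.
Tool frame: the origin (TCP) lies between the finger pads; the fingertips stand 8 mm ahead of it and the grasp point (between the pads) lies 11 mm behind it; z points along the fingers, y is the line along which they close (so a half turn about z gives the same grasp; the last joint's range is limited). The gripper opens to 85 mm and grips with 20 to 120 N. Pads are 22 mm wide; open, the fingers measure 114 mm over their backs; the gripper's body (76 mm by 85 mm) begins 54 mm behind the grasp point. The pads swing forward as they close: fully open they stand 13 mm farther back than shut.
Start: joints at [-1.278, 0.591, 0.048, 1.609, -0.033, 0.943, -0.034], TCP at [0.273, 0.671, 0.239] pointing down, gripper open.
Joint ranges: [-2.69, 2.69], [-0.47, 2.24], [-1.27, 1.36], [0.19, 2.51], [-1.53, 4.68], [0.08, 2.07], [-3.09, 3.09]. Speed limits (rad/s): [2.57, 2.57, 3.14, 3.14, 3.14, 3.14, 3.14].

## Interface

Orientations are given as a 3x3 rotation matrix whose columns are the frame's x, y, z axes.
In Python, from rig import * gives the robot as it stands. The module is installed in compiled form; this text tells all that it offers.
- The arm moves only by the tool jog_arm, never from a script. Its argument "rows" is a list of rows, each an object of numbers: "wx", "wy", "wz": the turn, a rotation vector about the tool's x, y, z in rad; "dx", "dy", "dz": the shift along the tool's x, y, z in m; "gripper": the opening, from 0 (shut) to 1 (fully open). In form: [{"wx": .., "wy": .., "wz": .., "dx": .., "dy": .., "dz": .., "gripper": ..}, ...]. A call has exactly 10 rows; each row shifts and turns the commanded pose from where the row before left it, along the tool's axes as they then stand; what a row does not reach is not made up. A row lasts 1/8 s, in which the tool goes at most 62.5 mm and 10.7 degrees, less where a joint would pass 70% of its speed; a pose out of reach is approached as far as the arm can. A call with a gripper value outside its range is refused whole. The fingers move at their own pace and stop on an object; the grip force is fixed at half the most. Time passes only in rows, so rows that do not move let the fingers close, or fill a call up. It gives the time, the measured TCP pose, the force, the opening and the grip force at its end, in the units of the state.
- get_obs(): the state, without advancing time (a new reading comes with each control period).
- snapshot(name): name is "scene" or "top"; returns a dict with "color" (480x640x3 uint8, red, green, blue), "z_map" (480x640 float32, m along the optical axis (not along the pixel's ray), 0 where there is no reading), "K" (3x3 intrinsics, pixels), "world_from_camera" (4x4, takes a point from camera to world coordinates). Camera axes: x right, y up, looking along -z (the intrinsics and any distortion apply to the point x, -y, -z); pixel columns grow to the right and rows downward; lengths in m; the calibration is good to about 2 mm. A picture is of the moment at which its call begins.
- hand_in(): hands the job in; it is judged then, once.
The state is a dict: "t": time; "q": joint angles; "dq": joint speeds; "tau": joint torques, N m; "eef_pos": TCP position; "tcp_rot": TCP orientation; "ft_force": force on the tool from outside, world axes, zero at the start; "moment": the same for the moment, N m; "width": finger opening in m; "finger_force": force on a finger pad.
Only numpy, scipy, OpenCV 4.12 (cv2) and the standard library are available. Lean on these libraries where they do the work, as an engineer would, in place of code of your own. Each camera call takes 0.05 s, during which the arm holds its last target. There are 200 camera calls.

## Task

Push the loose red lever's square hub fully down onto the square stem of the closed slip valve, so that the lever lies across the pipe, then swing it anticlockwise (seen from above) against the return spring until it is hard on its open stop with the lever along the pipe. The valve snaps shut when let go and I am about to start the pump to fill the mould, so keep hold of the lever: finish with the gripper still holding it on the open stop. Leave the tape roll and the two bisque fruits where they are.

Things in the scene. Friction and masses are not known exactly. Their poses are not given: they have to be found in the camera images.
- station: Slip filling station, fixed: plywood board 220 (x) by 600 (y: -200..400) by 12 mm, with a grey PVC pipe 40 mm thick along its y axis, 58 mm above the bench. Origin on the bench under the valve stem's axis, z up; -x side towards the robot. Feed side -y: the pipe comes up from a flange at y = -155, nothing there above 84 mm. Mould on the +y side.
- valve_disc (a point): Top centre of the valve's aluminium mounting disc (radius 42 mm), 97 mm above the bench, axes as station. Below: black union nuts, radius 35. Above, on the same axis: dark coil spring, then a turning steel stop plate, radius 30 with a tab to radius 41, top 124 mm above the bench. Two brass stop posts, radius 36 from the axis, on the +x and +y sides, tops at 123 mm.
- mould_top (a point): Centre of the top of the cream plaster mould with brown tape bands: 180 (x) by 200 (y) mm, top 142 mm above the bench, 290 mm from the stem axis; axes as station. From it an upright filler pipe (radius 18) rises 75 mm. Part of the fixed station.
- stem_seat (a point): On the stem axis, top face of the stop plate, where the hub's underside rests when home (124 mm above the bench). Turns with the stem; z up, x and y square to the stem's faces, parallel to station when shut. Above it the brass stem: 20 mm square for 20 mm, then a 5 mm taper to 14 mm. Red line on its top along x: across the pipe = shut, along the pipe = open.
- stem (a joint): Turn of the valve stem, rad. 0 = shut (held there by the preloaded spring), grows anticlockwise seen from above, 1.571 = open on its stop. The spring resists with about 0.26 N m at 0, rising to 0.72 N m at the open stop (6.5 N at 110 mm from the axis), and turns the stem back to 0 when let go.
- lever_hub (a point): Loose steel lever, 0.2 to 0.45 kg, red grip, lying flat. Point: hub centre, 13 mm above the underside. x axis from hub to grip, z up (fitted this way up). Hub 42 mm square, 26 high; square through-bore 22 mm, sides along x and y: 2 mm clearance on the stem, about 0.1 rad play; fits at any quarter turn. Balance point 18 mm from here towards the grip. Home: 13 mm above stem_seat.
- lever_neck (a point): Same lever: middle of the flat steel neck between hub and grip, 43 mm from the hub centre, 13 mm above the underside. The neck is 14 mm wide (y), 20 mm high from the underside up, and bare from 21 to 62 mm from the hub centre. Same axes as lever_hub.
- lever_grip (a point): Same lever: centre of the red round grip, 110 mm from the hub centre, 13 mm above the underside. The grip is 26 mm in diameter and runs from 62 to 157 mm from the hub centre. Same axes as lever_hub.
- lever: The lever as a solid (see lever_hub); origin on the bore's axis at the underside, same axes.
- roll_mid (a point): Roll of brown parcel tape lying flat, 100 mm across, 48 mm high; its centre. Bystander.
- pear_mid (a point): White bisque pear, 72 mm across, 90 mm high, standing on the station's board on the robot's side of the pipe, near the mould; its centre half-way up. Bystander.
- apple_mid (a point): White bisque apple, 64 mm across, 62 mm high, standing on the station's board on the far side of the pipe, near the mould; its centre half-way up. Bystander.
Mind the look-alikes: they are no part of the job. There is more than one size of the lever; the job needs the largest.

How it is judged:
On the way, in this order (a step that is already met when the one before it is completed fails the run):
1. the lever is fully home on the stem, across the pipe, with the valve still shut (horizontal distance between lever_hub and stem_seat below 0.005 m and z of lever_hub in the frame of stem_seat below 0.017 m and angle between lever_hub's own z axis and vertical below 0.12 rad and value of joint stem below 0.2 rad and angle between the x axis of lever_hub and the x axis of station, either way round below 0.35 rad), for 0.2 s.
2. the lever has been swung to the open stop (horizontal distance between lever_hub and stem_seat below 0.005 m and z of lever_hub in the frame of stem_seat below 0.017 m and angle between lever_hub's own z axis and vertical below 0.12 rad and value of joint stem above 1.47 rad), for 0.3 s.
At the end, for the whole second after the job is handed in: Fingers on the lever (over 1.5 N) hold the stem within 0.1 rad of its open stop; lever fully home (hub within 5 mm of the axis, 4 mm of seated height, 0.12 rad of level) and along the pipe within 0.35 rad; tape roll, pear and apple within 30 mm of where they stood (all of step 2 and angle between the x axis of lever_hub and the y axis of station, either way round below 0.35 rad and contact force between the fingers and lever above 1.5 N and distance of each of roll_mid, pear_mid, apple_mid from where it was at the start of the episode below 0.03 m); the arm keeps its last pose, push and grip.
It fails at once if the tape roll is displaced by more than 30 mm (distance of roll_mid from where it was at the start of the episode above 0.03 m).
It fails at once if the bisque pear is displaced by more than 30 mm (distance of pear_mid from where it was at the start of the episode above 0.03 m).
It fails at once if the bisque apple is displaced by more than 30 mm (distance of apple_mid from where it was at the start of the episode above 0.03 m).
It also fails if it takes over 67 s, if anything falls off the work surface, if the arm or the gripper's body presses on something with over 40 N, if the wrist force passes 120 N, or if a joint passes its speed limit or range.

## Working session

There is one attempt and no reset: what is moved stays moved. The work goes in short steps, Python scripts to look and compute and a tool call to move; the robot and the scene stay as the last step left them, time stands still between calls to the robot, and variables do not carry over. Pictures are saved under pics/ and viewed, at most 10 in all, crops included, and the job is handed in when it is done.

Besides the shell and the picture viewer there is one more tool, called after ">>>" by a JSON object that holds its "fn" and its "kwargs", one argument or row to a line. jog_arm: Moves the arm, as the interface text tells. Its arguments: {"type":"object","properties":{"rows":{"type":"array","items":{"type":"object","properties":{"wx":{"type":"number"},"wy":{"type":"number"},"wz":{"type":"number"},"dx":{"type":"number"},"dy":{"type":"number"},"dz":{"type":"number"},"gripper":{"type":"number"}}}}},"required":["rows"]}

```bash
mkdir -p pics
cat > h.py <<'E'
from rig import *
import numpy as np, cv2
def save(n,f):
    s=snapshot(n); cv2.imwrite('pics/'+f+'.png',s['color'][:,:,::-1]); np.savez(f+'.npz',**s); return s
def cloud(s):
    K=s['K'];z=s['z_map'];v,u=np.mgrid[0:480,0:640]
    P=np.stack([(u-K[0,2])/K[0,0]*z,-(v-K[1,2])/K[1,1]*z,-z],-1)
    T=s['world_from_camera'];W=P@T[:3,:3].T+T[:3,3];W[z==0]=np.nan;return W
def load(f): return dict(np.load(f+'.npz'))
E
python3 - <<'E'
from h import *
for n in('scene','top'):
    s=save(n,n+'0');print(n,s['K'].tolist(),s['world_from_camera'].round(3).tolist(),(s['z_map']>0).mean())
o=get_obs();print(o['t'],o['eef_pos'],o['tcp_rot'].round(3) if hasattr(o['tcp_rot'],'round') else o['tcp_rot'],o['width'])
E
```

```text
scene [[466.8676834680288, 0.0, 322.29935542357487], [0.0, 466.8676834680288, 246.1365054477205], [0.0, 0.0, 1.0]] [[0.33, -0.667, 0.668, 1.224], [0.944, 0.234, -0.233, -0.236], [-0.001, 0.708, 0.706, 0.812], [0.0, 0.0, 0.0, 1.0]] 0.99599609375
top [[445.07432364684604, 0.0, 315.56624488598203], [0.0, 445.07432364684604, 242.2098705974401], [0.0, 0.0, 1.0]] [[0.021, 0.988, -0.153, 0.431], [-1.0, 0.02, -0.013, 0.006], [-0.01, 0.153, 0.988, 1.084], [0.0, 0.0, 0.0, 1.0]] 0.9961490885416666
0.1 [0.27316356 0.67074822 0.23823651] [[-0.926  0.377 -0.001]
 [ 0.377  0.926 -0.002]
 [-0.    -0.002 -1.   ]] 0.08545225581265227
```

View pics/top0.png

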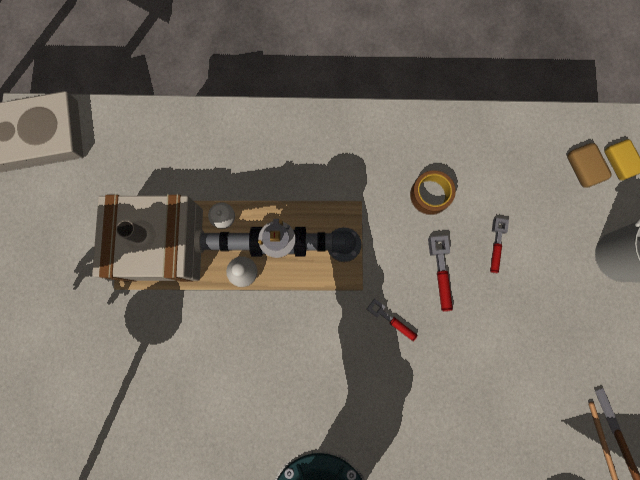

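View pics/scene0.png

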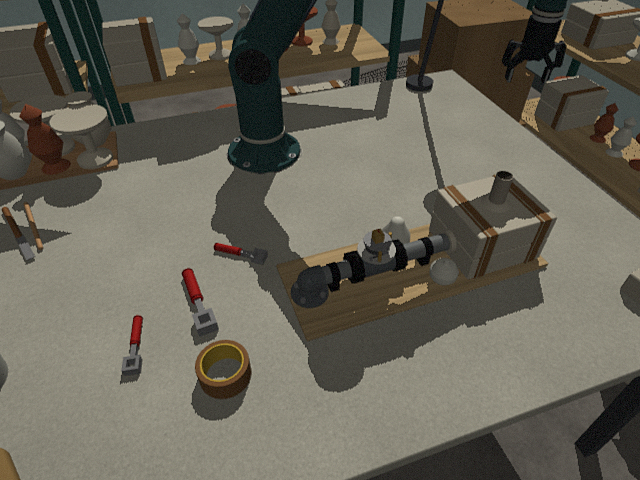

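The top view shows the largest lever with its hub at (440,243) and its grip end at (446,308). The valve is at (277,237), the roll at (434,189), the pear at (240,271) and the apple at (220,215). In the image, up is +x and right is -y.

```bash
cat > m.py <<'E'
from h import *
def pca(p):
    c=p[:,:2].mean(0);w,V=np.linalg.eigh(np.cov((p[:,:2]-c).T));return c,V[:,1],np.sqrt(w)
s=load('top0');W=cloud(s);hsv=cv2.cvtColor(s['color'],cv2.COLOR_RGB2HSV)
v,u=np.mgrid[0:480,0:640]
red=((hsv[...,0]<8)|(hsv[...,0]>172))&(hsv[...,1]>150)
box=(u>420)&(u<465)&(v>222)&(v<315)
p=W[red&box];print('grip n',len(p),'z max',np.nanmax(p[:,2]),'pca',pca(p), p.min(0),p.max(0))
hub=box&(v<262)&(W[...,2]>0.015)
p=W[hub];(c,sz,a)=cv2.minAreaRect(p[:,:2].astype(np.float32)*1000);print('hub+neck',c,sz,a)
hh=hub&(W[...,2]>0.0225);p=W[hh];print('hub top z',np.median(p[:,2]),cv2.minAreaRect(p[:,:2].astype(np.float32)*1000),cv2.minAreaRect(np.argwhere(hh).astype(np.float32)))
# hub quad by contour at plane z=.026
for zlo,zhi,b,n in((.138,.16,(255,300,215,260),'stem'),(.115,.132,(250,305,210,265),'plate'),(.09,.115,(250,305,210,265),'disc'),(.03,.2,(200,235,200,230),'apple'),(.03,.2,(222,258,250,292),'pear'),(.03,.2,(405,460,160,215),'roll')):
    m=(u>b[0])&(u<b[1])&(v>b[2])&(v<b[3])&(W[...,2]>zlo)&(W[...,2]<zhi);p=W[m]
    if len(p)>3: print(n,len(p),p.mean(0).round(4),p.min(0).round(3),p.max(0).round(3),[np.round(x,3) for x in cv2.minAreaRect(p[:,:2].astype(np.float32)*1000)])
# pipe/board yaw
m=(u>195)&(u<365)&(v>198)&(v<292)&(np.abs(W[...,2]-.012)<.004);p=W[m];print('board',[np.round(x,3) for x in cv2.minAreaRect(p[:,:2].astype(np.float32)*1000)])
m=(u>95)&(u<200)&(v>190)&(v<285)&(np.abs(W[...,2]-.142)<.006);p=W[m];print('mould',[np.round(x,3) for x in cv2.minAreaRect(p[:,:2].astype(np.float32)*1000)],p[:,2].mean())
cr=np.hstack([cv2.resize(s['color'][215:320,410:475],None,fx=5,fy=5,interpolation=2),cv2.resize(s['color'][205:275,240:310],(490,525)[:1]*2 and (400,525),interpolation=2)])
cv2.imwrite('pics/crop.png',cr[:,:,::-1]);print(cr.shape)
E
python3 m.py
```

```text
grip n 424 z max 0.033135630925123616 pca (array([nan, nan]), array([nan, nan]), array([nan, nan])) [nan nan nan] [nan nan nan]
hub+neck (585.399658203125, -277.8773193359375) (59.85240936279297, 43.03104019165039) 4.369349479675293
hub top z 0.0271138802279981 ((585.42724609375, -278.364501953125), (59.7285041809082, 43.0727653503418), 5.890596866607666) ((248.44618225097656, 439.9307861328125), (25.179048538208008, 18.109071731567383), 7.125016689300537)
stem 100 [0.5885 0.1064 0.1483] [0.579 0.097 0.14 ] [0.599 0.117 0.154] [array([588.987, 106.883]), array([20.134, 19.491]), np.float64(1.485)]
plate 531 [0.591  0.1075 0.1254] [0.56  0.079 0.116] [0.63  0.145 0.132] [array([593.286, 104.924]), array([59.103, 68.303]), np.float64(59.922)]
disc 667 [0.5831 0.1019 0.0967] [0.548 0.045 0.09 ] [0.628 0.166 0.113] [array([588.523, 105.433]), array([ 80.482, 120.286]), np.float64(2.09)]
apple 563 [0.6495 0.2444 0.0581] [0.621 0.216 0.03 ] [0.682 0.3   0.079] [array([651.084, 257.446]), array([60.415, 82.764]), np.float64(3.954)]
pear 783 [0.5189 0.1853 0.0744] [0.484 0.152 0.038] [0.563 0.227 0.105] [array([525.235, 190.866]), array([70.325, 82.553]), np.float64(84.588)]
roll 782 [ 0.7204 -0.2603  0.0469] [ 0.673 -0.311  0.03 ] [ 0.771 -0.211  0.055] [array([ 721.549, -260.973]), array([99.548, 97.952]), np.float64(88.701)]
board [array([590.18 , 111.158]), array([221.79 , 412.884]), np.float64(0.626)]
mould [array([585.052, 396.155]), array([181.758, 199.099]), np.float64(1.155)] 0.14351516246688545
(525, 725, 3)
```

View pics/crop.png

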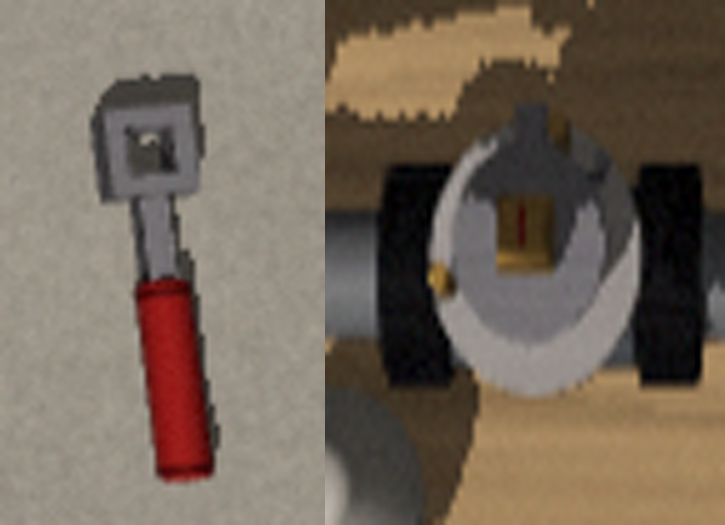

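The crop shows the hub bore at about pixel (439.8,244.6), with the grip leading towards the robot. The red line on the stem runs along x, so the valve is shut. Next I'll refine the lever pose.

```bash
cat > m2.py <<'E'
from h import *
def rayplane(s,px,z):
    K=s['K'];T=s['world_from_camera'];d=T[:3,:3]@np.array([(px[0]-K[0,2])/K[0,0],-(px[1]-K[1,2])/K[1,1],-1]);t=T[:3,3];return t+d*(z-t[2])/d[2]
s=load('top0');W=cloud(s);hsv=cv2.cvtColor(s['color'],cv2.COLOR_RGB2HSV);v,u=np.mgrid[0:480,0:640]
box=(u>420)&(u<465)&(v>222)&(v<315)
red=((hsv[...,0]<8)|(hsv[...,0]>172))&(hsv[...,1]>150)&box&(W[...,2]>.018)
p=W[red][:,:2];c=p.mean(0)
q=np.argwhere(red)[:,::-1].astype(np.float32);r=cv2.fitLine(p.astype(np.float32)*1000,2,0,.01,.01).ravel();a=r[:2] if r[0]<0 else -r[:2]
print('grip c',c,'axis',a,'angle',np.degrees(np.arctan2(a[1],a[0])),'extent',((p-c)@a).min(),((p-c)@a).max())
h=W[box&(W[...,2]>.0235)&~red&(v<256)];n=np.array([-a[1],a[0]])
x=(h[:,:2]-c)@a;y=(h[:,:2]-c)@n
print('hub x',np.percentile(x,[0,2,98,100]),'y',np.percentile(y,[0,2,98,100]))
mid=lambda t:(np.percentile(t,1)+np.percentile(t,99))/2
hc=c+a*mid(x)+n*mid(y);print('hub c',hc,'bore ray',rayplane(s,(439.8,244.6),.026))
for d in(43,110):print(d,hc+a*d/1e3)
E
python3 m2.py
```

```text
grip c [ 0.48551851 -0.28708373] axis [-0.9945553 -0.1042101] angle -174.01834 extent -0.04632417628260824 0.04609817774496963
hub x [-0.13013255 -0.12936478 -0.08807005 -0.08505316] y [-0.01980838 -0.01942276  0.0218076   0.0233061 ]
hub c [ 0.59385341 -0.27714835] bore ray [ 0.59474345 -0.27779472  0.026     ]
43 [ 0.55108753 -0.28162938]
110 [ 0.48445233 -0.28861146]
```

>>> {"fn": "jog_arm", "kwargs": {
  "rows": [
    {"wz":0.177,"dz":-0.012,"gripper":1},
    {"wz":0.177,"dz":-0.012,"gripper":1},
    {"wz":0.177,"dz":-0.012,"gripper":1},
    {"wz":0.177,"dz":-0.012,"gripper":1},
    {"wz":0.177,"dz":-0.012,"gripper":1},
    {"wz":0.177,"dz":-0.012,"gripper":1},
    {"wz":0.177,"dz":-0.012,"gripper":1},
    {"wz":0.177,"dz":-0.012,"gripper":1},
    {"wz":0.177,"dz":-0.012,"gripper":1},
    {"wz":0.177,"dz":-0.012,"gripper":1}
  ]
}}

```text
invalid input at $.rows[0]: expected keys wx, wy, wz, dx, dy, dz, gripper
```

>>> {"fn": "jog_arm", "kwargs": {
  "rows": [
    {"wz":0.177,"gripper":1},
    {"wz":0.177,"gripper":1},
    {"wz":0.177,"gripper":1},
    {"wz":0.177,"gripper":1},
    {"wz":0.173,"gripper":1},
    {"dx":0.03,"dy":0.04,"gripper":1},
    {"dx":0.03,"dy":0.05,"gripper":1},
    {"dx":0.03,"dy":0.05,"gripper":1},
    {"dx":0.03,"dy":0.05,"gripper":1},
    {"dx":0.03,"dy":0.05,"gripper":1}
  ]
}}

```text
invalid input at $.rows[0]: expected keys wx, wy, wz, dx, dy, dz, gripper
```

>>> {"fn": "jog_arm", "kwargs": {
  "rows": [
    {"dx":0.027,"dy":0.05,"gripper":1},
    {"dy":0.05,"gripper":1},
    {"dy":0.05,"gripper":1},
    {"dy":0.05,"gripper":1},
    {"dy":0.05,"gripper":1},
    {"dy":0.05,"gripper":1},
    {"dy":0.05,"gripper":1},
    {"dy":0.05,"gripper":1},
    {"dy":0.05,"gripper":1},
    {"gripper":1}
  ]
}}

```text
invalid input at $.rows[0]: expected keys wx, wy, wz, dx, dy, dz, gripper
```

Run:
```python
from h import *
o=get_obs();print(o['t'],o['q'].round(2),o['eef_pos'],o['tcp_rot'].round(3));T=o['tcp_rot'].T
print('to pregrasp',T@(np.array([.5515,-.2815,.06])-o['eef_pos']))
```

```text
0.1 [-1.28  0.59  0.05  1.61 -0.03  0.94 -0.03] [0.27316356 0.67074822 0.23823651] [[-0.926  0.377 -0.001]
 [ 0.377  0.926 -0.002]
 [-0.    -0.002 -1.   ]]
to pregrasp [-0.61688968 -0.77658342  0.17994835]
```

All seven keys are needed in every row.

>>> {"fn": "jog_arm", "kwargs": {
  "rows": [
    {"wx":0,"wy":0,"wz":0.177,"dx":0,"dy":0,"dz":-0.012,"gripper":1},
    {"wx":0,"wy":0,"wz":0.177,"dx":0,"dy":0,"dz":-0.012,"gripper":1},
    {"wx":0,"wy":0,"wz":0.177,"dx":0,"dy":0,"dz":-0.012,"gripper":1},
    {"wx":0,"wy":0,"wz":0.177,"dx":0,"dy":0,"dz":-0.012,"gripper":1},
    {"wx":0,"wy":0,"wz":0.177,"dx":0,"dy":0,"dz":-0.012,"gripper":1},
    {"wx":0,"wy":0,"wz":0.177,"dx":0,"dy":0,"dz":-0.012,"gripper":1},
    {"wx":0,"wy":0,"wz":0.177,"dx":0,"dy":0,"dz":-0.012,"gripper":1},
    {"wx":0,"wy":0,"wz":0.177,"dx":0,"dy":0,"dz":-0.012,"gripper":1},
    {"wx":0,"wy":0,"wz":0.177,"dx":0,"dy":0,"dz":-0.012,"gripper":1},
    {"wx":0,"wy":0,"wz":0.177,"dx":0,"dy":0,"dz":-0.012,"gripper":1}
  ]
}}

```text
t: 1.35
eef_pos: [0.2731, 0.6711, 0.359]
tcp_rot: [[0.558, 0.83, -0.001], [0.83, -0.558, -0.001], [-0.001, 0.0, -1.0]]
ft_force: [-0.2, -0.7, -1.1]
width: 0.0853
finger_force: 0.0
```

>>> {"fn": "jog_arm", "kwargs": {
  "rows": [
    {"wx":0,"wy":0,"wz":0.177,"dx":0,"dy":0,"dz":0,"gripper":1},
    {"wx":0,"wy":0,"wz":0.177,"dx":0,"dy":0,"dz":0,"gripper":1},
    {"wx":0,"wy":0,"wz":0.177,"dx":0,"dy":0,"dz":0,"gripper":1},
    {"wx":0,"wy":0,"wz":0.177,"dx":0,"dy":0,"dz":0,"gripper":1},
    {"wx":0,"wy":0,"wz":0.173,"dx":0,"dy":0,"dz":0,"gripper":1},
    {"wx":0,"wy":0,"wz":0,"dx":0.03,"dy":0.04,"dz":0,"gripper":1},
    {"wx":0,"wy":0,"wz":0,"dx":0.03,"dy":0.05,"dz":0,"gripper":1},
    {"wx":0,"wy":0,"wz":0,"dx":0.03,"dy":0.05,"dz":0,"gripper":1},
    {"wx":0,"wy":0,"wz":0,"dx":0.03,"dy":0.05,"dz":0,"gripper":1},
    {"wx":0,"wy":0,"wz":0,"dx":0.03,"dy":0.05,"dz":0,"gripper":1}
  ]
}}

```text
t: 2.6
eef_pos: [0.448, 0.4466, 0.3589]
tcp_rot: [[0.995, 0.104, -0.001], [0.104, -0.995, -0.0], [-0.001, 0.0, -1.0]]
ft_force: [0.5, 0.2, -0.3]
width: 0.0854
finger_force: 0.0
```

>>> {"fn": "jog_arm", "kwargs": {
  "rows": [
    {"wx":0,"wy":0,"wz":0,"dx":0.027,"dy":0.05,"dz":0,"gripper":1},
    {"wx":0,"wy":0,"wz":0,"dx":0,"dy":0.05,"dz":0,"gripper":1},
    {"wx":0,"wy":0,"wz":0,"dx":0,"dy":0.05,"dz":0,"gripper":1},
    {"wx":0,"wy":0,"wz":0,"dx":0,"dy":0.05,"dz":0,"gripper":1},
    {"wx":0,"wy":0,"wz":0,"dx":0,"dy":0.05,"dz":0,"gripper":1},
    {"wx":0,"wy":0,"wz":0,"dx":0,"dy":0.05,"dz":0,"gripper":1},
    {"wx":0,"wy":0,"wz":0,"dx":0,"dy":0.05,"dz":0,"gripper":1},
    {"wx":0,"wy":0,"wz":0,"dx":0,"dy":0.05,"dz":0,"gripper":1},
    {"wx":0,"wy":0,"wz":0,"dx":0,"dy":0.05,"dz":0,"gripper":1},
    {"wx":0,"wy":0,"wz":0,"dx":0,"dy":0,"dz":0,"gripper":1}
  ]
}}

```text
t: 3.85
eef_pos: [0.5204, -0.0017, 0.3596]
tcp_rot: [[0.996, 0.095, 0.0], [0.095, -0.996, -0.001], [0.0, 0.001, -1.0]]
ft_force: [0.7, -0.2, -0.4]
width: 0.0855
finger_force: 0.0
```

```bash
cat > st.py <<'E'
from h import *
import sys
o=get_obs();print(round(o['t'],2),o['q'].round(2),o['eef_pos'].round(4),'x',o['tcp_rot'][:,0].round(3),'z',o['tcp_rot'][:,2].round(3),'F',np.round(o['ft_force'],1),'M',np.round(o['moment'],2),'w',round(float(o['width']),4),'ff',o['finger_force'])
if len(sys.argv)>3: print('to',(o['tcp_rot'].T@(np.array(sys.argv[1:4],float)-o['eef_pos'])).round(4))
E
python3 st.py .5515 -.2815 .06
```

```text
3.85 [-0.81  0.28  0.92  1.95 -0.26  1.03 -1.25] [ 0.5204 -0.0017  0.3596] x [0.996 0.095 0.   ] z [ 0.    -0.001 -1.   ] F [ 0.7 -0.2 -0.4] M [0.07 0.02 0.  ] w 0.0855 ff 0.0
to [0.0043 0.281  0.3   ]
```

>>> {"fn": "jog_arm", "kwargs": {
  "rows": [
    {"wx":0,"wy":0,"wz":-0.01,"dx":0.004,"dy":0.047,"dz":0.0,"gripper":1},
    {"wx":0,"wy":0,"wz":0,"dx":0,"dy":0.047,"dz":0.02,"gripper":1},
    {"wx":0,"wy":0,"wz":0,"dx":0,"dy":0.047,"dz":0.02,"gripper":1},
    {"wx":0,"wy":0,"wz":0,"dx":0,"dy":0.047,"dz":0.03,"gripper":1},
    {"wx":0,"wy":0,"wz":0,"dx":0,"dy":0.047,"dz":0.03,"gripper":1},
    {"wx":0,"wy":0,"wz":0,"dx":0,"dy":0.046,"dz":0.03,"gripper":1},
    {"wx":0,"wy":0,"wz":0,"dx":0,"dy":0,"dz":0.05,"gripper":1},
    {"wx":0,"wy":0,"wz":0,"dx":0,"dy":0,"dz":0.04,"gripper":1},
    {"wx":0,"wy":0,"wz":0,"dx":0,"dy":0,"dz":0.02,"gripper":1},
    {"wx":0,"wy":0,"wz":0,"dx":0,"dy":0,"dz":0,"gripper":1}
  ]
}}

```text
t: 5.1
eef_pos: [0.5562, -0.274, 0.1181]
tcp_rot: [[0.993, 0.115, -0.002], [0.115, -0.993, 0.001], [-0.002, -0.002, -1.0]]
ft_force: [-0.7, 0.5, 0.3]
width: 0.0855
finger_force: 0.0
```

```bash
python3 st.py .5515 -.2815 .011; python3 -c "
from h import *
s=save('scene','s1')
cv2.imwrite('pics/s1c.png',cv2.resize(s['color'][200:380,110:310],None,fx=3,fy=3)[:,:,::-1])"
```

```text
5.1 [-0.03  0.71  0.63  1.95 -0.64  0.69 -0.46] [ 0.5562 -0.274   0.1181] x [ 0.993  0.115 -0.002] z [-0.002  0.001 -1.   ] F [-0.7  0.5  0.3] M [-0.03  0.02 -0.04] w 0.0855 ff 0.0
to [-0.0053  0.0071  0.1071]
```

View pics/s1c.png

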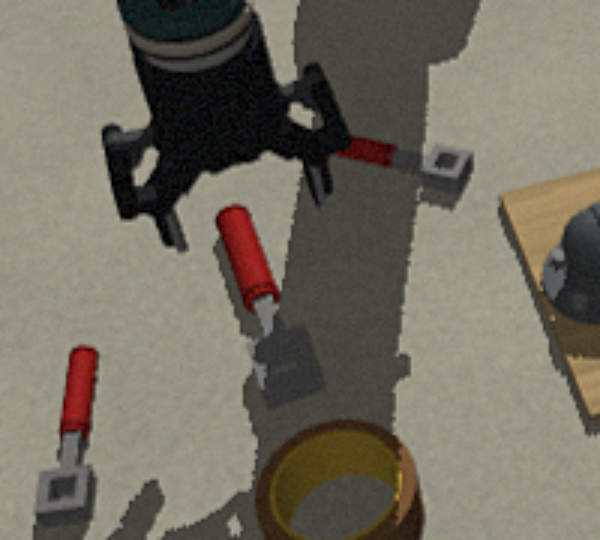

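The open gripper is above the neck and the lever lies between the fingers, at about (260,320) in the crop. I'll go down.

>>> {"fn": "jog_arm", "kwargs": {
  "rows": [
    {"wx":0,"wy":-0.002,"wz":0.011,"dx":-0.005,"dy":0.007,"dz":0.02,"gripper":1},
    {"wx":0,"wy":0,"wz":0,"dx":0,"dy":0,"dz":0.03,"gripper":1},
    {"wx":0,"wy":0,"wz":0,"dx":0,"dy":0,"dz":0.02,"gripper":1},
    {"wx":0,"wy":0,"wz":0,"dx":0,"dy":0,"dz":0.015,"gripper":1},
    {"wx":0,"wy":0,"wz":0,"dx":0,"dy":0,"dz":0.01,"gripper":1},
    {"wx":0,"wy":0,"wz":0,"dx":0,"dy":0,"dz":0,"gripper":1},
    {"wx":0,"wy":0,"wz":0,"dx":0,"dy":0,"dz":0,"gripper":1},
    {"wx":0,"wy":0,"wz":0,"dx":0,"dy":0,"dz":0,"gripper":1},
    {"wx":0,"wy":0,"wz":0,"dx":0,"dy":0,"dz":0,"gripper":1},
    {"wx":0,"wy":0,"wz":0,"dx":0,"dy":0,"dz":0,"gripper":1}
  ]
}}

```text
t: 6.4
eef_pos: [0.5523, -0.2829, 0.0246]
tcp_rot: [[0.995, 0.103, -0.002], [0.103, -0.995, -0.0], [-0.002, 0.0, -1.0]]
ft_force: [0.7, 0.1, -0.3]
width: 0.0854
finger_force: 0.0
```

```bash
python3 st.py .5515 -.2815 .011
```

```text
6.4 [ 0.07  0.83  0.5   1.98 -0.76  0.53 -0.37] [ 0.5523 -0.2829  0.0246] x [ 0.995  0.103 -0.002] z [-0.002 -0.    -1.   ] F [ 0.7  0.1 -0.3] M [-0.01 -0.04  0.06] w 0.0854 ff 0.0
to [-0.0007 -0.0014  0.0136]
```

>>> {"fn": "jog_arm", "kwargs": {
  "rows": [
    {"wx":0,"wy":0.0,"wz":0,"dx":0,"dy":-0.001,"dz":0.007,"gripper":1},
    {"wx":0,"wy":0,"wz":0,"dx":0,"dy":0,"dz":0.006,"gripper":1},
    {"wx":0,"wy":0,"wz":0,"dx":0,"dy":0,"dz":0,"gripper":0},
    {"wx":0,"wy":0,"wz":0,"dx":0,"dy":0,"dz":0,"gripper":0},
    {"wx":0,"wy":0,"wz":0,"dx":0,"dy":0,"dz":0,"gripper":0},
    {"wx":0,"wy":0,"wz":0,"dx":0,"dy":0,"dz":0,"gripper":0},
    {"wx":0,"wy":0,"wz":0,"dx":0,"dy":0,"dz":0,"gripper":0},
    {"wx":0,"wy":0,"wz":0,"dx":0,"dy":0,"dz":0,"gripper":0},
    {"wx":0,"wy":0,"wz":0,"dx":0,"dy":0,"dz":0,"gripper":0},
    {"wx":0,"wy":0,"wz":0,"dx":0,"dy":0,"dz":0,"gripper":0}
  ]
}}

```text
t: 7.65
eef_pos: [0.5522, -0.2819, 0.0117]
tcp_rot: [[0.995, 0.103, -0.002], [0.103, -0.995, -0.0], [-0.002, -0.0, -1.0]]
ft_force: [-0.2, 0.6, 4.9]
width: 0.0124
finger_force: 61.5
```

```bash
python3 st.py .5515 -.2815 .011
```

```text
7.65 [ 0.08  0.84  0.48  1.98 -0.77  0.51 -0.35] [ 0.5522 -0.2819  0.0117] x [ 0.995  0.103 -0.002] z [-0.002 -0.    -1.   ] F [-0.2  0.6  4.9] M [0.27 0.16 0.04] w 0.0124 ff 61.465290784835815
to [-0.0006 -0.0005  0.0007]
```

>>> {"fn": "jog_arm", "kwargs": {
  "rows": [
    {"wx":0,"wy":0,"wz":0,"dx":0,"dy":0,"dz":-0.01,"gripper":0},
    {"wx":0,"wy":0,"wz":0,"dx":0,"dy":0,"dz":-0.02,"gripper":0},
    {"wx":0,"wy":0,"wz":0,"dx":0,"dy":0,"dz":-0.03,"gripper":0},
    {"wx":0,"wy":0,"wz":0,"dx":0,"dy":0,"dz":-0.03,"gripper":0},
    {"wx":0,"wy":0,"wz":0,"dx":0,"dy":0,"dz":-0.03,"gripper":0},
    {"wx":0,"wy":0,"wz":0.02,"dx":0,"dy":0,"dz":-0.03,"gripper":0},
    {"wx":0,"wy":0,"wz":0.02,"dx":0,"dy":-0.02,"dz":-0.03,"gripper":0},
    {"wx":0,"wy":0,"wz":0.02,"dx":0,"dy":-0.03,"dz":-0.02,"gripper":0},
    {"wx":0,"wy":0,"wz":0.02,"dx":0,"dy":-0.03,"dz":-0.01,"gripper":0},
    {"wx":0,"wy":0,"wz":0,"dx":0,"dy":-0.03,"dz":0,"gripper":0}
  ]
}}

```text
t: 8.9
eef_pos: [0.5468, -0.1713, 0.2231]
tcp_rot: [[1.0, 0.022, 0.0], [0.022, -1.0, -0.0], [0.0, 0.0, -1.0]]
ft_force: [-0.1, 0.1, -3.0]
width: 0.0126
finger_force: 60.5
```

>>> {"fn": "jog_arm", "kwargs": {
  "rows": [
    {"wx":0,"wy":0,"wz":0,"dx":0,"dy":-0.03,"dz":0,"gripper":0},
    {"wx":0,"wy":0,"wz":0,"dx":0,"dy":-0.03,"dz":0,"gripper":0},
    {"wx":0,"wy":0,"wz":0,"dx":0,"dy":-0.03,"dz":0,"gripper":0},
    {"wx":0,"wy":0,"wz":0,"dx":0,"dy":-0.03,"dz":0,"gripper":0},
    {"wx":0,"wy":0,"wz":0,"dx":0,"dy":-0.03,"dz":0,"gripper":0},
    {"wx":0,"wy":0,"wz":0,"dx":0,"dy":-0.03,"dz":0,"gripper":0},
    {"wx":0,"wy":0,"wz":0,"dx":0,"dy":-0.03,"dz":0,"gripper":0},
    {"wx":0,"wy":0,"wz":0,"dx":0,"dy":-0.03,"dz":0,"gripper":0},
    {"wx":0,"wy":0,"wz":0,"dx":0,"dy":0,"dz":0,"gripper":0},
    {"wx":0,"wy":0,"wz":0,"dx":0,"dy":0,"dz":0,"gripper":0}
  ]
}}

```text
t: 10.15
eef_pos: [0.5411, 0.0673, 0.2218]
tcp_rot: [[1.0, 0.022, -0.002], [0.022, -1.0, -0.001], [-0.002, 0.001, -1.0]]
ft_force: [-0.7, -0.7, -3.1]
width: 0.0126
finger_force: 60.4
```

```bash
python3 st.py .5465 .106 .20
```

```text
10.15 [-0.81  0.52  0.85  2.05 -0.54  0.81 -1.18] [0.5411 0.0673 0.2218] x [ 1.     0.022 -0.002] z [-0.002 -0.001 -1.   ] F [-0.7 -0.7 -3.1] M [-0.04  0.06  0.01] w 0.0126 ff 60.44440984725952
to [ 0.0063 -0.0386  0.0217]
```

>>> {"fn": "jog_arm", "kwargs": {
  "rows": [
    {"wx":0,"wy":0,"wz":0.006,"dx":0.003,"dy":-0.014,"dz":0,"gripper":0},
    {"wx":0,"wy":0,"wz":0,"dx":0.003,"dy":-0.014,"dz":0.005,"gripper":0},
    {"wx":0,"wy":0,"wz":0,"dx":0,"dy":-0.0106,"dz":0.01,"gripper":0},
    {"wx":0,"wy":0,"wz":0,"dx":0,"dy":0,"dz":0.007,"gripper":0},
    {"wx":0,"wy":0,"wz":0,"dx":0,"dy":0,"dz":0,"gripper":0},
    {"wx":0,"wy":0,"wz":0,"dx":0,"dy":0,"dz":0,"gripper":0},
    {"wx":0,"wy":0,"wz":0,"dx":0,"dy":0,"dz":0,"gripper":0},
    {"wx":0,"wy":0,"wz":0,"dx":0,"dy":0,"dz":0,"gripper":0},
    {"wx":0,"wy":0,"wz":0,"dx":0,"dy":0,"dz":0,"gripper":0},
    {"wx":0,"wy":0,"wz":0,"dx":0,"dy":0,"dz":0,"gripper":0}
  ]
}}

```text
t: 11.4
eef_pos: [0.5467, 0.1067, 0.1993]
tcp_rot: [[1.0, 0.017, -0.002], [0.017, -1.0, -0.0], [-0.002, 0.0, -1.0]]
ft_force: [-0.0, 0.6, -3.2]
width: 0.0128
finger_force: 60.4
```

```bash
python3 st.py .5465 .106 .18
python3 - <<'E'
from h import *
t=save('top','t2');s=save('scene','s2')
a=cv2.resize(t['color'][190:290,230:330],(400,500),interpolation=2);b=cv2.resize(s['color'][190:310,320:440],(400,500),interpolation=2)
cv2.imwrite('pics/c2.png',np.hstack([a,b])[:,:,::-1])
for f,b in((t,(250,305,205,260)),(s,(340,420,200,280))):
    W=cloud(f);v,u=np.mgrid[0:480,0:640]
    m=(u>b[0])&(u<b[1])&(v>b[2])&(v<b[3])&(W[...,2]>.205)&(W[...,2]<.225)&(W[...,0]>.565)&(W[...,0]<.63)
    p=W[m];print(len(p),p.mean(0) if len(p) else'', [np.round(x,2) for x in cv2.minAreaRect(p[:,:2].astype(np.float32)*1000)] if len(p)>4 else '', np.polyfit(p[:,0],p[:,2],1) if len(p)>4 else '')
E
```

```text
11.4 [-0.85  0.56  0.82  2.05 -0.59  0.78 -1.22] [0.5467 0.1067 0.1993] x [ 1.     0.017 -0.002] z [-0.002 -0.    -1.   ] F [-0.   0.6 -3.2] M [0.05 0.09 0.08] w 0.0128 ff 60.378509759902954
to [-0.0002  0.0007  0.0193]
0   
310 [0.59466071 0.10536001 0.21095362] [array([592. , 106.6]), array([42.26, 44.64]), np.float64(89.88)] [-0.02122619  0.223576  ]
```

View pics/c2.png

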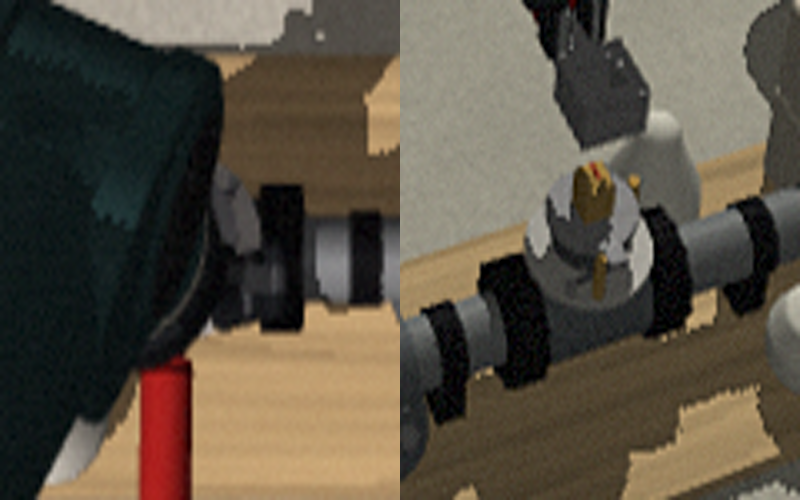

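The left (top) view is blocked by the arm. The right (scene) view shows the hub above the clearly visible stem, whose top is at about crop (592,175). I'll compare both in the scene camera.

Run:
```python
from h import *
s=load('s2');W=cloud(s);v,u=np.mgrid[0:480,0:640]
b=(u>340)&(u<420)&(v>190)&(v<280)
for n,lo,hi in(('hub',.211,.218),('stemtop',.1465,.152),('stem',.126,.152)):
    m=b&(W[...,2]>lo)&(W[...,2]<hi)&(abs(W[...,0]-.593)<.04)&(abs(W[...,1]-.106)<.035);p=W[m]
    print(n,len(p),p.mean(0).round(4),p.min(0).round(4),p.max(0).round(4),[np.round(x,2) for x in cv2.minAreaRect(p[:,:2].astype(np.float32)*1000)])
m=b&(W[...,2]>.2)&(W[...,2]<.218)&(abs(W[...,0]-.593)<.04);p=W[m];print('hist z',np.histogram(p[:,2],9,(.2,.218)))
for lo in(.2115,.2125):
  q=p[p[:,2]>lo];print(lo,len(q),np.percentile(q[:,:2],[1,99],axis=0).mean(0))
```

```text
hub 235 [0.5863 0.1064 0.2127] [0.5534 0.0856 0.211 ] [0.6142 0.1278 0.2178] [array([583.87, 106.7 ]), array([42.02, 60.77]), np.float64(89.67)]
stemtop 38 [0.5932 0.1072 0.1479] [0.5839 0.0977 0.1467] [0.6027 0.1149 0.1513] [array([593.53, 106.12]), array([18.94, 16.65]), np.float64(3.98)]
stem 143 [0.5964 0.1051 0.14  ] [0.5828 0.0794 0.126 ] [0.6046 0.1188 0.1513] [array([593.75,  99.8 ]), array([38.82, 21.57]), np.float64(84.09)]
hist z (array([ 30,  43,  41,  54,  49, 119, 137,  17,   8]), array([0.2  , 0.202, 0.204, 0.206, 0.208, 0.21 , 0.212, 0.214, 0.216,
       0.218]))
0.2115 201 [0.58345902 0.10674687]
0.2125 105 [0.58345598 0.10657529]
```

In the scene camera, hub and stem agree within about 1 mm in both x and y, so I'll go down slowly.

>>> {"fn": "jog_arm", "kwargs": {
  "rows": [
    {"wx":0,"wy":0,"wz":0,"dx":0,"dy":0,"dz":0.01,"gripper":0},
    {"wx":0,"wy":0,"wz":0,"dx":0,"dy":0,"dz":0.01,"gripper":0},
    {"wx":0,"wy":0,"wz":0,"dx":0,"dy":0,"dz":0.01,"gripper":0},
    {"wx":0,"wy":0,"wz":0,"dx":0,"dy":0,"dz":0.005,"gripper":0},
    {"wx":0,"wy":0,"wz":0,"dx":0,"dy":0,"dz":0.004,"gripper":0},
    {"wx":0,"wy":0,"wz":0,"dx":0,"dy":0,"dz":0.003,"gripper":0},
    {"wx":0,"wy":0,"wz":0,"dx":0,"dy":0,"dz":0.003,"gripper":0},
    {"wx":0,"wy":0,"wz":0,"dx":0,"dy":0,"dz":0,"gripper":0},
    {"wx":0,"wy":0,"wz":0,"dx":0,"dy":0,"dz":0,"gripper":0},
    {"wx":0,"wy":0,"wz":0,"dx":0,"dy":0,"dz":0,"gripper":0}
  ]
}}

```text
t: 12.75
eef_pos: [0.5467, 0.1067, 0.1544]
tcp_rot: [[1.0, 0.017, -0.002], [0.017, -1.0, -0.0], [-0.002, 0.0, -1.0]]
ft_force: [0.3, 0.3, -3.1]
width: 0.0126
finger_force: 60.4
```

```bash
python3 st.py .5467 .1067 .136
```

```text
12.75 [-0.79  0.62  0.75  2.08 -0.66  0.7  -1.16] [0.5467 0.1067 0.1544] x [ 1.     0.017 -0.002] z [-0.002 -0.    -1.   ] F [ 0.3  0.3 -3.1] M [ 0.01  0.1  -0.05] w 0.0126 ff 60.42518377304077
to [0.     0.     0.0184]
```

>>> {"fn": "jog_arm", "kwargs": {
  "rows": [
    {"wx":0,"wy":0,"wz":0,"dx":0,"dy":0,"dz":0.004,"gripper":0},
    {"wx":0,"wy":0,"wz":0,"dx":0,"dy":0,"dz":0.004,"gripper":0},
    {"wx":0,"wy":0,"wz":0,"dx":0,"dy":0,"dz":0.004,"gripper":0},
    {"wx":0,"wy":0,"wz":0,"dx":0,"dy":0,"dz":0.003,"gripper":0},
    {"wx":0,"wy":0,"wz":0,"dx":0,"dy":0,"dz":0.002,"gripper":0},
    {"wx":0,"wy":0,"wz":0,"dx":0,"dy":0,"dz":0.001,"gripper":0},
    {"wx":0,"wy":0,"wz":0,"dx":0,"dy":0,"dz":0,"gripper":0},
    {"wx":0,"wy":0,"wz":0,"dx":0,"dy":0,"dz":0,"gripper":0},
    {"wx":0,"wy":0,"wz":0,"dx":0,"dy":0,"dz":0,"gripper":0},
    {"wx":0,"wy":0,"wz":0,"dx":0,"dy":0,"dz":0,"gripper":0}
  ]
}}

```text
t: 14.0
eef_pos: [0.5466, 0.1067, 0.1363]
tcp_rot: [[1.0, 0.017, -0.002], [0.017, -1.0, -0.0], [-0.002, 0.0, -1.0]]
ft_force: [-0.4, 0.5, -4.1]
width: 0.0124
finger_force: 60.4
```

```bash
python3 st.py .5467 .1067 .136
```

```text
14.0 [-0.77  0.64  0.72  2.09 -0.69  0.66 -1.14] [0.5466 0.1067 0.1363] x [ 1.     0.017 -0.002] z [-0.002 -0.    -1.   ] F [-0.4  0.5 -4.1] M [-0.03  0.06  0.02] w 0.0124 ff 60.42439341545105
to [ 0.0001 -0.      0.0003]
```

>>> {"fn": "jog_arm", "kwargs": {
  "rows": [
    {"wx":0,"wy":0,"wz":0,"dx":0,"dy":0,"dz":0.0005,"gripper":0},
    {"wx":0,"wy":0,"wz":0,"dx":0,"dy":0,"dz":0.0005,"gripper":0},
    {"wx":0,"wy":0,"wz":0,"dx":0,"dy":0,"dz":0.0005,"gripper":0},
    {"wx":0,"wy":0,"wz":0,"dx":0,"dy":0,"dz":0.0005,"gripper":0},
    {"wx":0,"wy":0,"wz":0,"dx":0,"dy":0,"dz":0,"gripper":0},
    {"wx":0,"wy":0,"wz":0,"dx":0,"dy":0,"dz":0,"gripper":0},
    {"wx":0,"wy":0,"wz":0,"dx":0,"dy":0,"dz":0,"gripper":0},
    {"wx":0,"wy":0,"wz":0,"dx":0,"dy":0,"dz":0,"gripper":0},
    {"wx":0,"wy":0,"wz":0,"dx":0,"dy":0,"dz":0,"gripper":0},
    {"wx":0,"wy":0,"wz":0,"dx":0,"dy":0,"dz":0,"gripper":0}
  ]
}}

```text
t: 15.25
eef_pos: [0.5465, 0.1066, 0.1355]
tcp_rot: [[1.0, 0.017, -0.002], [0.017, -1.0, 0.001], [-0.002, -0.001, -1.0]]
ft_force: [-4.1, 0.5, 9.1]
width: 0.0122
finger_force: 62.1
```

```bash
python3 st.py .5467 .1067 .136
python3 - <<'E'
from h import *
s=save('scene','s3');W=cloud(s);v,u=np.mgrid[0:480,0:640]
m=(u>340)&(u<420)&(v>190)&(v<280)&(W[...,2]>.142)&(W[...,2]<.158)&(abs(W[...,0]-.593)<.03)&(abs(W[...,1]-.106)<.025);p=W[m];print(np.histogram(p[:,2],8,(.142,.158)),np.polyfit(p[:,0],p[:,2],1))
cv2.imwrite('pics/c3.png',cv2.resize(s['color'][190:290,320:440],(720,600),interpolation=2)[:,:,::-1])
E
```

```text
15.25 [-0.77  0.64  0.71  2.09 -0.7   0.66 -1.13] [0.5465 0.1066 0.1355] x [ 1.     0.017 -0.002] z [-0.002  0.001 -1.   ] F [-4.1  0.5  9.1] M [ 0.12  0.67 -0.  ] w 0.0122 ff 62.12846517562866
to [ 0.0002 -0.0001 -0.0005]
(array([ 38,  39,  96, 151,  25,   1,   0,   0]), array([0.142, 0.144, 0.146, 0.148, 0.15 , 0.152, 0.154, 0.156, 0.158])) [-0.01487198  0.1563485 ]
```

View pics/c3.png

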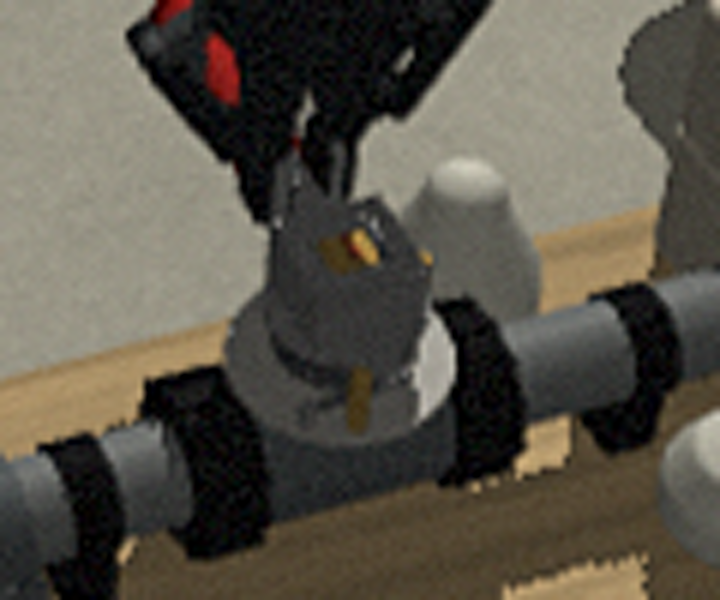

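The hub is seated: the stem top sits flush in the bore at about (350,245) in the crop, the hub top is at about 0.150 m, and a contact force has built up. Now I'll swing it about the stem axis.

>>> {"fn": "jog_arm", "kwargs": {
  "rows": [
    {"wx":0,"wy":0,"wz":-0.06,"dx":0.0001,"dy":0.0026,"dz":0,"gripper":0},
    {"wx":0,"wy":0,"wz":-0.06,"dx":0.0001,"dy":0.0026,"dz":0,"gripper":0},
    {"wx":0,"wy":0,"wz":-0.06,"dx":0.0001,"dy":0.0026,"dz":0,"gripper":0},
    {"wx":0,"wy":0,"wz":-0.06,"dx":0.0001,"dy":0.0026,"dz":0,"gripper":0},
    {"wx":0,"wy":0,"wz":-0.06,"dx":0.0001,"dy":0.0026,"dz":0,"gripper":0},
    {"wx":0,"wy":0,"wz":-0.06,"dx":0.0001,"dy":0.0026,"dz":0,"gripper":0},
    {"wx":0,"wy":0,"wz":-0.06,"dx":0.0001,"dy":0.0026,"dz":0,"gripper":0},
    {"wx":0,"wy":0,"wz":-0.06,"dx":0.0001,"dy":0.0026,"dz":0,"gripper":0},
    {"wx":0,"wy":0,"wz":-0.06,"dx":0.0001,"dy":0.0026,"dz":0,"gripper":0},
    {"wx":0,"wy":0,"wz":0,"dx":0,"dy":0,"dz":0,"gripper":0}
  ]
}}

```text
t: 16.55
eef_pos: [0.5531, 0.0853, 0.1354]
tcp_rot: [[0.85, 0.528, -0.003], [0.528, -0.85, 0.003], [-0.001, -0.004, -1.0]]
ft_force: [-3.8, 1.6, 9.1]
width: 0.0126
finger_force: 62.2
```

```bash
cat > sw.py <<'E'
from h import *
o=get_obs();R=o['tcp_rot'];a=np.arctan2(R[1,0],R[0,0]);c=np.array([.589,.1066])
t=np.array([*(c-.0425*np.array([np.cos(a),np.sin(a)])),.1355])
print('yaw',a,'swing',a-.017,'hub(rigid)',o['eef_pos'][:2]+.0425*R[:2,0],'corr',(R.T@(t-o['eef_pos'])).round(4))
E
python3 st.py; python3 sw.py
```

```text
16.55 [-0.63  0.6   0.56  2.08 -0.55  0.61 -0.7 ] [0.5531 0.0853 0.1354] x [ 0.85   0.528 -0.001] z [-0.003  0.003 -1.   ] F [-3.8  1.6  9.1] M [ 0.47  0.79 -0.19] w 0.0126 ff 62.16767191886902
yaw 0.5556986660839373 swing 0.5386986660839372 hub(rigid) [0.58917957 0.10772571] corr [-0.0007  0.0009 -0.0001]
```

>>> {"fn": "jog_arm", "kwargs": {
  "rows": [
    {"wx":0,"wy":0,"wz":-0.06,"dx":0.0,"dy":0.0027,"dz":0,"gripper":0},
    {"wx":0,"wy":0,"wz":-0.06,"dx":0.0,"dy":0.0027,"dz":0,"gripper":0},
    {"wx":0,"wy":0,"wz":-0.06,"dx":0.0,"dy":0.0027,"dz":0,"gripper":0},
    {"wx":0,"wy":0,"wz":-0.06,"dx":0.0,"dy":0.0027,"dz":0,"gripper":0},
    {"wx":0,"wy":0,"wz":-0.06,"dx":0.0001,"dy":0.0026,"dz":0,"gripper":0},
    {"wx":0,"wy":0,"wz":-0.06,"dx":0.0001,"dy":0.0026,"dz":0,"gripper":0},
    {"wx":0,"wy":0,"wz":-0.06,"dx":0.0001,"dy":0.0026,"dz":0,"gripper":0},
    {"wx":0,"wy":0,"wz":-0.06,"dx":0.0001,"dy":0.0026,"dz":0,"gripper":0},
    {"wx":0,"wy":0,"wz":-0.06,"dx":0.0001,"dy":0.0026,"dz":0,"gripper":0},
    {"wx":0,"wy":0,"wz":0,"dx":0,"dy":0,"dz":0,"gripper":0}
  ]
}}

```text
t: 17.8
eef_pos: [0.57, 0.0695, 0.1354]
tcp_rot: [[0.458, 0.889, -0.003], [0.889, -0.458, 0.003], [0.001, -0.004, -1.0]]
ft_force: [-4.6, 1.8, 9.3]
width: 0.0122
finger_force: 62.1
```

```bash
python3 st.py; python3 sw.py
```

```text
17.8 [-0.49  0.58  0.41  2.04 -0.4   0.6  -0.28] [0.57   0.0695 0.1354] x [0.458 0.889 0.001] z [-0.003  0.003 -1.   ] F [-4.6  1.8  9.3] M [ 0.63  0.8  -0.34] w 0.0122 ff 62.13753819465637
yaw 1.0950615086648454 swing 1.0780615086648455 hub(rigid) [0.58951376 0.10729407] corr [-0.0009 -0.0001 -0.0001]
```

>>> {"fn": "jog_arm", "kwargs": {
  "rows": [
    {"wx":0,"wy":0,"wz":-0.06,"dx":0.0,"dy":0.0026,"dz":0,"gripper":0},
    {"wx":0,"wy":0,"wz":-0.06,"dx":0.0,"dy":0.0026,"dz":0,"gripper":0},
    {"wx":0,"wy":0,"wz":-0.06,"dx":0.0,"dy":0.0026,"dz":0,"gripper":0},
    {"wx":0,"wy":0,"wz":-0.06,"dx":0.0,"dy":0.0026,"dz":0,"gripper":0},
    {"wx":0,"wy":0,"wz":-0.06,"dx":0.0001,"dy":0.0026,"dz":0,"gripper":0},
    {"wx":0,"wy":0,"wz":-0.06,"dx":0.0001,"dy":0.0026,"dz":0,"gripper":0},
    {"wx":0,"wy":0,"wz":-0.06,"dx":0.0001,"dy":0.0026,"dz":0,"gripper":0},
    {"wx":0,"wy":0,"wz":-0.06,"dx":0.0001,"dy":0.0026,"dz":0,"gripper":0},
    {"wx":0,"wy":0,"wz":-0.03,"dx":0.0001,"dy":0.0013,"dz":0,"gripper":0},
    {"wx":0,"wy":0,"wz":0,"dx":0,"dy":0,"dz":0,"gripper":0}
  ]
}}

```text
t: 19.05
eef_pos: [0.5913, 0.0646, 0.1354]
tcp_rot: [[-0.033, 0.999, -0.003], [0.999, 0.033, 0.003], [0.003, -0.003, -1.0]]
ft_force: [-4.1, 1.9, 8.3]
width: 0.0121
finger_force: 62.1
```

```bash
python3 st.py; python3 sw.py
```

```text
19.05 [-0.37  0.58  0.26  1.99 -0.26  0.6   0.1 ] [0.5913 0.0646 0.1354] x [-0.033  0.999  0.003] z [-0.003  0.003 -1.   ] F [-4.1  1.9  8.3] M [ 0.64  0.84 -0.51] w 0.0121 ff 62.09423303604126
yaw 1.603527335047434 swing 1.586527335047434 hub(rigid) [0.58987704 0.10705725] corr [-0.0004 -0.0009 -0.0001]
```

>>> {"fn": "jog_arm", "kwargs": {
  "rows": [
    {"wx":0,"wy":0,"wz":-0.02,"dx":0.0,"dy":0.0008,"dz":0,"gripper":0},
    {"wx":0,"wy":0,"wz":-0.02,"dx":0.0,"dy":0.0008,"dz":0,"gripper":0},
    {"wx":0,"wy":0,"wz":-0.02,"dx":0.0,"dy":0.0008,"dz":0,"gripper":0},
    {"wx":0,"wy":0,"wz":-0.02,"dx":0.0,"dy":0.0008,"dz":0,"gripper":0},
    {"wx":0,"wy":0,"wz":0,"dx":0,"dy":0,"dz":0,"gripper":0},
    {"wx":0,"wy":0,"wz":0,"dx":0,"dy":0,"dz":0,"gripper":0},
    {"wx":0,"wy":0,"wz":0,"dx":0,"dy":0,"dz":0,"gripper":0},
    {"wx":0,"wy":0,"wz":0,"dx":0,"dy":0,"dz":0,"gripper":0},
    {"wx":0,"wy":0,"wz":0,"dx":0,"dy":0,"dz":0,"gripper":0},
    {"wx":0,"wy":0,"wz":0,"dx":0,"dy":0,"dz":0,"gripper":0}
  ]
}}

```text
t: 20.3
eef_pos: [0.5947, 0.0648, 0.1354]
tcp_rot: [[-0.112, 0.994, -0.002], [0.994, 0.112, 0.002], [0.003, -0.002, -1.0]]
ft_force: [-2.6, 3.1, 7.9]
width: 0.0122
finger_force: 62.1
```

```bash
python3 st.py; python3 sw.py
```

```text
20.3 [-0.35  0.58  0.24  1.98 -0.24  0.61  0.16] [0.5947 0.0648 0.1354] x [-0.112  0.994  0.003] z [-0.002  0.002 -1.   ] F [-2.6  3.1  7.9] M [ 0.55  0.76 -0.53] w 0.0122 ff 62.09412217140198
yaw 1.68312560031445 swing 1.66612560031445 hub(rigid) [0.58989504 0.1070582 ] corr [-0.0004 -0.0009 -0.0001]
```

>>> {"fn": "jog_arm", "kwargs": {
  "rows": [
    {"wx":0,"wy":0,"wz":-0.02,"dx":0.0,"dy":0.0008,"dz":0,"gripper":0},
    {"wx":0,"wy":0,"wz":-0.02,"dx":0.0,"dy":0.0008,"dz":0,"gripper":0},
    {"wx":0,"wy":0,"wz":0,"dx":0.0,"dy":0,"dz":0,"gripper":0},
    {"wx":0,"wy":0,"wz":0,"dx":0.0,"dy":0,"dz":0,"gripper":0},
    {"wx":0,"wy":0,"wz":0,"dx":0,"dy":0,"dz":0,"gripper":0},
    {"wx":0,"wy":0,"wz":0,"dx":0,"dy":0,"dz":0,"gripper":0},
    {"wx":0,"wy":0,"wz":0,"dx":0,"dy":0,"dz":0,"gripper":0},
    {"wx":0,"wy":0,"wz":0,"dx":0,"dy":0,"dz":0,"gripper":0},
    {"wx":0,"wy":0,"wz":0,"dx":0,"dy":0,"dz":0,"gripper":0},
    {"wx":0,"wy":0,"wz":0,"dx":0,"dy":0,"dz":0,"gripper":0}
  ]
}}

```text
t: 21.55
eef_pos: [0.5964, 0.065, 0.1354]
tcp_rot: [[-0.152, 0.988, -0.002], [0.988, 0.152, 0.002], [0.003, -0.002, -1.0]]
ft_force: [-3.1, 1.7, 8.2]
width: 0.0127
finger_force: 62.1
```

```bash
python3 st.py; python3 sw.py
python3 - <<'E'
from h import *
s=save('scene','s4');W=cloud(s);v,u=np.mgrid[0:480,0:640]
hsv=cv2.cvtColor(s['color'],cv2.COLOR_RGB2HSV);red=((hsv[...,0]<8)|(hsv[...,0]>172))&(hsv[...,1]>150)&(W[...,2]>.1)&(W[...,2]<.165)&(W[...,1]<.06)&(W[...,1]>-.08)&(abs(W[...,0]-.59)<.06)
p=W[red];print(len(p));r=cv2.fitLine(p[:,:2].astype(np.float32)*1000,2,0,.01,.01).ravel();print('grip',p.mean(0),np.percentile(p,[2,98],axis=0),r)
cv2.imwrite('pics/c4.png',cv2.resize(s['color'][190:290,320:440],(720,600),interpolation=2)[:,:,::-1])
E
```

```text
21.55 [-0.35  0.58  0.23  1.98 -0.23  0.61  0.19] [0.5964 0.065  0.1354] x [-0.152  0.988  0.003] z [-0.002  0.002 -1.   ] F [-3.1  1.7  8.2] M [ 0.56  0.69 -0.56] w 0.0127 ff 62.085092067718506
yaw 1.722961924373068 swing 1.7059619243730682 hub(rigid) [0.58992618 0.10700749] corr [-0.0003 -0.001  -0.0001]
535
grip [ 0.6132771  -0.00329966  0.14305834] [[ 0.59820257 -0.04721207  0.13191693]
 [ 0.62460721  0.04278177  0.14934462]] [ 1.2701319e-01 -9.9190104e-01  6.1327710e+02 -3.2996600e+00]
```

View pics/c4.png

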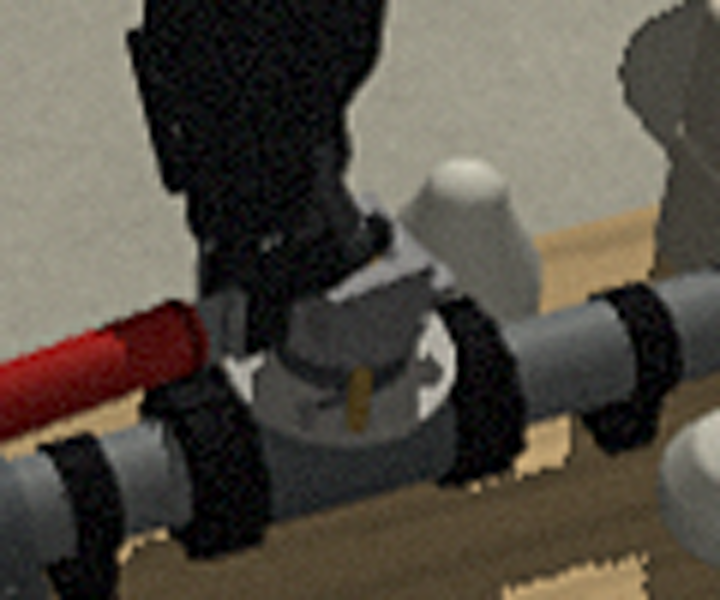

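The lever now lies along the pipe, with the grip reaching left towards the feed side. The measured lever angle is about 1.68 rad, which is the stop plus the play. I'll press on until the torque clearly rises above the spring's.

>>> {"fn": "jog_arm", "kwargs": {
  "rows": [
    {"wx":0,"wy":0,"wz":-0.02,"dx":0.0,"dy":0.0008,"dz":0,"gripper":0},
    {"wx":0,"wy":0,"wz":-0.02,"dx":0.0,"dy":0.0008,"dz":0,"gripper":0},
    {"wx":0,"wy":0,"wz":0,"dx":0.0,"dy":0,"dz":0,"gripper":0},
    {"wx":0,"wy":0,"wz":0,"dx":0.0,"dy":0,"dz":0,"gripper":0},
    {"wx":0,"wy":0,"wz":0,"dx":0,"dy":0,"dz":0,"gripper":0},
    {"wx":0,"wy":0,"wz":0,"dx":0,"dy":0,"dz":0,"gripper":0},
    {"wx":0,"wy":0,"wz":0,"dx":0,"dy":0,"dz":0,"gripper":0},
    {"wx":0,"wy":0,"wz":0,"dx":0,"dy":0,"dz":0,"gripper":0},
    {"wx":0,"wy":0,"wz":0,"dx":0,"dy":0,"dz":0,"gripper":0},
    {"wx":0,"wy":0,"wz":0,"dx":0,"dy":0,"dz":0,"gripper":0}
  ]
}}

```text
t: 22.85
eef_pos: [0.5976, 0.0652, 0.1354]
tcp_rot: [[-0.189, 0.982, -0.003], [0.982, 0.189, 0.003], [0.003, -0.002, -1.0]]
ft_force: [-4.2, 2.1, 9.0]
width: 0.0124
finger_force: 62.9
```

```bash
python3 st.py; python3 sw.py
```

```text
22.85 [-0.34  0.58  0.22  1.98 -0.22  0.61  0.22] [0.5976 0.0652 0.1354] x [-0.189  0.982  0.003] z [-0.003  0.003 -1.   ] F [-4.2  2.1  9. ] M [ 0.59  0.86 -0.9 ] w 0.0124 ff 62.871243953704834
yaw 1.7605678147581 swing 1.7435678147581002 hub(rigid) [0.58956748 0.10690674] corr [-0.0002 -0.0006 -0.0001]
```

The torque about the stem is now about 1.06 N m, against 0.72 N m from the spring, so the stem is hard on its stop. The lever is seated and gripped at 62 N, so I'm handing in.

```bash
python3 -c "
from rig import *
print(hand_in())"
```

```text
the job is handed in; nothing more can be done
None
```

I pushed the lever fully home and swung it anticlockwise onto its open stop. I handed the job in with the gripper still holding the lever there at about 62 N; `hand_in()` gave no verdict. I kept clear of the tape roll, pear and apple, but did not measure their positions again at the end.

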